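# Un-nest the cell trays, load two and stack the third

## Robot

A 6-joint arm with a two-finger parallel gripper is mounted at the origin on a cart in front of the work surface, level with it; the furniture and walls round the work are solid. World frame = base frame: x ahead of the robot, y to its left, z up, the work surface at z = 0. Lengths are in m, angles in rad, forces in N, time in s.
With the tool pointing down it reaches from about 0.3 to 0.875 m from the base axis. Payload 6.4 kg.
Tool frame: the origin (TCP) lies on the centre line of the jaws, within the pads' length; the fingertips stand 22 mm ahead of it and the grasp point (between the pads) lies 3 mm ahead of it; z points along the fingers, y is the line along which they close (so a half turn about z gives the same grasp; the last joint's range is limited). The gripper opens to 85 mm and grips with 20 to 120 N. Pads are 22 mm wide; open, the fingers measure 114 mm over their backs; the gripper's body (76 mm by 85 mm) begins 54 mm behind the grasp point. The pads swing forward as they close: fully open they stand 13 mm farther back than shut.
Start: joints at [-1.395, 0.181, 1.607, -0, 1.354, -0.206], TCP at [0.214, -0.534, 0.253] pointing down, gripper open.
Joint ranges: [-2.99, 2.99], [-0.89, 2.07], [0.3, 2.58], [-1.14, 4.28], [0, 2.63], [-3.12, 3.12]. Speed limits (rad/s): [2.57, 2.57, 3.01, 3.14, 3.14, 3.14].

## Interface

Orientations are given as a unit quaternion [w, x, y, z].
In Python, from bench import ctrl gives the robot as it stands. The module is installed in compiled form; this text tells all that it offers.
- The arm moves only by the tool servo_tool, never from a script. Its argument "commands" is a list of rows, each a list of 3 entries, a list of its own where there are three numbers: the shift along the tool's x, y, z in mm, then the turn about the tool's z in rad, then the finger opening in mm, from 0 to 85.4. In form: [[[dx, dy, dz], turn, jaw], ...]. A call has 1 to 20 rows; each row shifts and turns the commanded pose from where the row before left it, along the tool's axes as they then stand; what a row does not reach is not made up. A row lasts 1/8 s, in which the tool goes at most 62.5 mm and 10.7 degrees, less where a joint would pass 70% of its speed; a pose out of reach is approached as far as the arm can. A call with a gripper value outside its range is refused whole. The fingers move at their own pace and stop on an object; the grip force is fixed at half the most. Time passes only in rows, so rows that do not move let the fingers close. It gives the time, the measured TCP pose, the force, the opening and the grip force at its end, in the units of the state.
- ctrl.get_obs(): the state, without advancing time (a new reading comes with each control period).
- ctrl.camera(name): name is "scene" or "top"; returns a dict with "color" (400x640x3 uint8, red, green, blue), "z_map" (400x640 float32, m along the optical axis (not along the pixel's ray), 0 where there is no reading), "fx", "fy", "cx", "cy" (pixels), "R" (3x3) and "t" (3): a world point X has camera coordinates R X + t. Camera axes: x right, y down, z forward; pixel columns grow to the right and rows downward; lengths in m; the calibration is good to about 2 mm. A picture is of the moment at which its call begins.
- ctrl.hand_in(): hands the job in; it is judged then, once.
The state is a dict: "time_s": time; "q": joint angles; "dq": joint speeds; "joint_efforts": joint torques, N m; "eef_pos": TCP position; "eef_rot": TCP orientation; "wrist_force": force on the tool from outside, world axes, zero at the start; "torque": the same for the moment, N m; "opening": opening from 0.0 (shut) to 1.0 (fully open); "grasp_force": force on a finger pad.
Only numpy, scipy, OpenCV 4.12 (cv2) and the standard library are available. Lean on these libraries where they do the work, as an engineer would, in place of code of your own. Each camera call takes 0.05 s, during which the arm holds its last target. There are 200 camera calls.

## Task

Take the nest of three cell trays apart: set the blue tray home in the blue locator and the red tray home in the red locator, flat between the rails. Stand the tall black cell upright in the blue tray and the short yellow cell that stands on the worktop upright in the red tray, then stack the green tray on the red one, turned half round end for end to it, so that it sits level on the red tray's ledges above the cell instead of nesting. Do not disturb the steel dish and the blue marker pen.

Things in the scene. Friction and masses are not known exactly. Their poses are not given: they have to be found in the camera images.
- tray_green: Green open plastic tray, lowest of the nest, 0.09 kg. 134 (x) x 68 (y) x 61 mm, origin at the centre of its underside, z up. The rim's upright skirt, 10 mm deep (z 51 to 61), is 68 mm wide: grip it there, across y, near x = 0. Walls 2.4 mm, tapering to a base of 112 x 46; floor 3 mm thick. A 20 x 20 mm label tab stands out at the +x end, on this tray towards -y.
- tray_red: Red tray, same moulding and frame as tray_green, in the middle of the nest; label tab in the middle of the +x end. Trays lying the same way round nest, each 24 mm above the one below, with a clear gap of 14 mm between the skirts and 1.4 mm of play; they lift out straight up. Clear floor inside for a cell: x +-38, y +-20 mm, widening upward; floor top at z = 3 mm.
- tray_blue: Blue tray, same moulding and frame as tray_green, top of the nest; tab towards +y at the +x end. Inside each tray are ledges 55 mm above its underside: one mid +x end, two in the -x corners. A tray turned half round (its +x end over the other's -x end, centres in line) stands on them, underside 55 mm above the other's underside; sloped lips correct errors of 4 mm.
- tray_green_tab (a point): Centre of the top of the green tray's label tab: 76 mm along +x, 21 mm along -y, 58 mm above the tray's origin. Shows which way round the tray lies.
- locator_red: Fixed locator for the red tray: bright aluminium plate 156 x 90 mm, 5 mm thick, with four red rails on it, 7 mm high; origin at the centre of its underside on the worktop, x along its length. A tray's base goes between the rails lengthwise, either way round, with about 4 mm of play on each side, and its underside rests on the plate, 5 mm above the origin.
- locator_blue: Fixed locator for the blue tray, the same as locator_red but with blue rails.
- cell_yellow: Short cylindrical cell with a yellow and black sleeve, 26 mm diameter, 48 mm high, standing alone on the worktop (the three cells like it in the press fixture are not meant). Origin at the centre of its underside, z up its axis. About 0.06 kg. Standing in a tray it ends 51 mm above the tray's underside, below the ledges.
- cell_black: Tall cylindrical cell in a plain black sleeve, 22 mm diameter, 66 mm high, standing on the worktop. Origin at the centre of its underside, z up its axis. About 0.06 kg. Standing in a tray it reaches 8 mm above the rim.
- parts_dish: Round steel dish with small screws, 71 mm across, 17 mm high, origin at the centre of its underside; a bystander near the right front of the worktop.
- marker_pen: Blue marker pen lying flat, 131 mm long (y), 11 mm wide, 13 mm high, origin at the centre underneath; a bystander near the front edge of the worktop.
There are look-alikes about, which are no part of the job. What is shaped like the cell_yellow but orange or purple is not meant.

How it is judged:
By the outcome, as a careful person would: the job done as asked, in the order asked, and still so for the second after the job is handed in, with the robot touching nothing.
It also fails if it takes over 136 s, if anything falls off the work surface, if the arm or the gripper's body presses on something with over 40 N, if the wrist force passes 120 N, or if a joint passes its speed limit or range.

## Working session

There is one attempt and no reset: what is moved stays moved. The work goes in short steps, Python scripts to look and compute and a tool call to move; the robot and the scene stay as the last step left them, time stands still between calls to the robot, and variables do not carry over. Pictures are saved under pics/ and viewed, at most 14 in all, crops included, and the job is handed in when it is done.

Besides the shell and the picture viewer there is one more tool, called after "Request:" in YAML: its name, and indented under it one key for each argument. servo_tool: Moves the arm, as the interface text tells. Its arguments: {"type":"object","properties":{"commands":{"type":"array"}},"required":["commands"]}

```bash
mkdir -p pics; cat > h.py <<'E'
import numpy as np, cv2
from bench import ctrl
def cam(n):
    c=ctrl.camera(n); c={k:(np.array(v) if k in('R','t','color','z_map') else v) for k,v in c.items()}; return c
def pts(c):
    z=c['z_map'].astype(float); v,u=np.mgrid[0:z.shape[0],0:z.shape[1]]
    P=np.stack([(u-c['cx'])/c['fx']*z,(v-c['cy'])/c['fy']*z,z],-1)
    W=(P-c['t'].reshape(3))@c['R']; W[z==0]=np.nan; return W
def ray(c,u,v,h):
    d=c['R'].T@np.array([(u-c['cx'])/c['fx'],(v-c['cy'])/c['fy'],1]); o=-c['R'].T@c['t'].reshape(3)
    return o+d*(h-o[2])/d[2]
def proj(c,X):
    p=c['R']@np.array(X)+c['t'].reshape(3); return p[0]/p[2]*c['fx']+c['cx'],p[1]/p[2]*c['fy']+c['cy']
def save(c,f): cv2.imwrite('pics/'+f,c['color'][:,:,::-1])
E
python3 - <<'E'
from h import *
import pickle
for n in('scene','top'):
    c=cam(n); save(c,n+'0.png'); pickle.dump(c,open(n+'0.pkl','wb')); print(n,-c['R'].T@c['t'].reshape(3),c['R'].round(2).tolist(),c['fx'])
o=ctrl.get_obs(); print(o)
E
```

```text
scene [-0.07531942  0.89442031  0.67294415] [[-0.85, -0.52, 0.01], [-0.25, 0.39, -0.89], [0.46, -0.76, -0.46]] 517.2498280338747
top [ 0.43678637 -0.10986105  1.06819387] [[0.03, -1.0, 0.01], [-0.99, -0.03, -0.1], [0.1, -0.01, -1.0]] 458.6510003482611
{'time_s': 0.1, 'q': array([-1.39530821e+00,  1.81453355e-01,  1.60792491e+00, -1.62732806e-05,
        1.35381135e+00, -2.06291096e-01]), 'dq': array([-7.13656609e-04, -8.06314453e-04, -3.96431367e-03,  3.37898959e-06,
       -1.92443502e-03,  9.20104672e-04]), 'joint_efforts': array([ 8.72326552e-06, -4.45879269e+01, -3.52239382e+01, -3.00856600e-04,
        4.18123513e-03, -1.39784751e-05]), 'eef_pos': array([ 0.21416101, -0.5331186 ,  0.25247358]), 'eef_rot': array([-7.98506876e-04,  9.81835190e-01,  1.89734083e-01,  4.35378192e-06]), 'wrist_force': array([-0.2117263 ,  0.48941909, -0.40945456]), 'torque': array([-0.03280213,  0.03722368,  0.02250917]), 'grasp_force': 0.0, 'opening': 1.0030074059398029}
```

View pics/scene0.png

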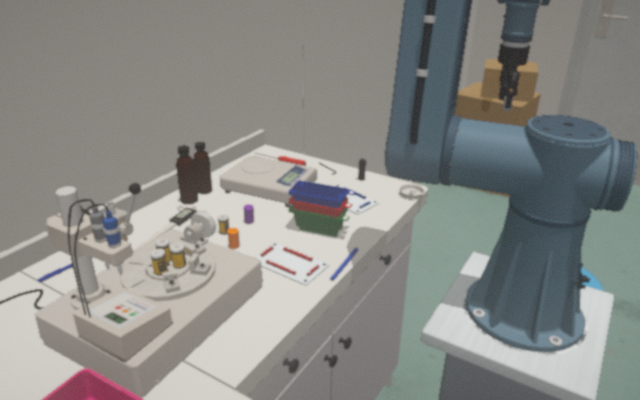

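View pics/top0.png

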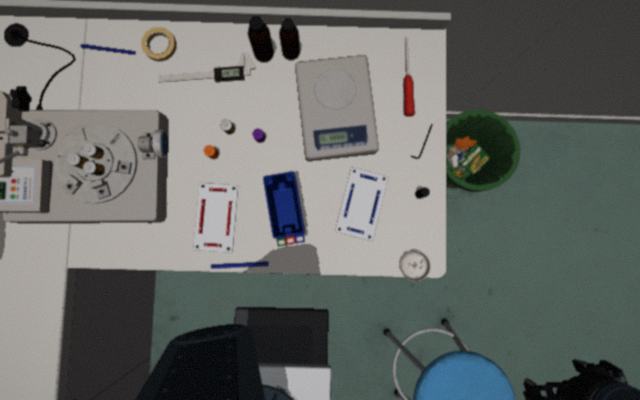

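The scene view shows the nest at (318,207), the red locator at (293,263) and the blue locator at (355,198). The top view has the nest at (285,207), the red locator at (216,217), the blue locator at (361,203), the dish at (414,264) and the pen at (240,265).

These could be taken for the cells (top-view pixels):
- **Yellow:** (227,126) white-topped. Also orange (210,152), purple (259,134) and three fixture cells around (90,160).
- **Black:** (422,192). Also the dark bottles at (260,40) and (289,40).

I choose (227,126) for yellow and (422,192) for black, and will check both in a crop.

```bash
cat > m.py <<'E'
from h import *
import pickle
s=pickle.load(open('scene0.pkl','rb'));t=pickle.load(open('top0.pkl','rb'))
a=cv2.resize(s['color'][140:290,150:420],None,fx=2.9,fy=2.9,interpolation=cv2.INTER_CUBIC)
cv2.imwrite('pics/crop0.png',a[:,:,::-1])
W=pts(t); hsv=cv2.cvtColor(t['color'],cv2.COLOR_RGB2HSV)
# cells via depth
for n,(u,v) in dict(yel=(227,126),org=(210,152),pur=(259,134),blk=(422,192),dish=(414,264)).items():
    w=W[v-14:v+15,u-14:u+15].reshape(-1,3); w=w[w[:,2]>.012]
    top=np.nanpercentile(w[:,2],90); k=w[w[:,2]>top-.008]
    print(n,len(k),top.round(4),k.mean(0).round(4),((np.nanmax(k,0)+np.nanmin(k,0))/2).round(4),(np.ptp(k,0)).round(3))
print('table z',np.nanmedian(W[180:260,130:190,2]),np.nanmedian(W[140:160,400:430,2]))
def rect(mask,off,h):
    p=np.argwhere(mask)[:,::-1]+np.array(off)
    P=np.array([ray(t,u,v,h)[:2] for u,v in p],np.float32); r=cv2.minAreaRect(P*1000); return len(p),r
H,S,V=hsv[...,0].astype(int),hsv[...,1],hsv[...,2]
red=((H<8)|(H>172))&(S>110)&(V>60); blue=(H>100)&(H<130)&(S>90)&(V>40)
print('locR',rect(red[180:255,190:242],(190,180),.012))
print('locB',rect(blue[165:245,335:390],(335,165),.012))
# plates: pixels bright white
for n,(x0,x1,y0,y1) in dict(R=(190,242,180,255),B=(333,390,163,243)).items():
    w=t['color'][y0:y1,x0:x1].min(2); print(n,np.percentile(w,[10,50,90]))
nest=W[160:255,255:315]; m=(nest[...,2]>.095)&(nest[...,2]<.125)
P=nest[m]; print('rim',len(P),np.median(P[:,2]),cv2.minAreaRect((P[:,:2]*1000).astype(np.float32)))
print('blue nest by colour',rect(blue[165:250,258:312],(258,165),.109))
print('nest z hist',np.histogram(nest[...,2][~np.isnan(nest[...,2])],bins=np.arange(-.01,.14,.01))[0])
E
python3 m.py
```

```text
yel 107 0.0487 [0.6891 0.0947 0.0465] [0.6904 0.0954 0.0473] [0.026 0.025 0.011]
org 109 0.0493 [0.6285 0.1291 0.0469] [0.6291 0.129  0.0467] [0.026 0.025 0.011]
pur 107 0.0486 [0.67   0.0216 0.0464] [0.6701 0.0222 0.0465] [0.024 0.025 0.009]
blk 78 0.0671 [ 0.5475 -0.3533  0.0649] [ 0.5484 -0.354   0.0646] [0.021 0.021 0.01 ]
dish 110 0.0197 [ 0.3897 -0.3442  0.0166] [ 0.3869 -0.3422  0.0176] [0.064 0.065 0.011]
table z 0.00273750028880276 0.0009468415765867637
locR (168, ((481.3880615234375, 116.37968444824219), (67.22756958007812, 130.15618896484375), 88.28157043457031))
locB (144, ((522.4692993164062, -220.77101135253906), (66.16291809082031, 131.88232421875), 77.27822875976562))
R [118.9 172.  185. ]
B [141. 174. 185.]
rim 796 0.10770446402997033 ((499.2490539550781, -47.96255111694336), (151.53082275390625, 68.41783142089844), 11.757508277893066)
blue nest by colour (1593, ((499.43157958984375, -48.520015716552734), (148.26885986328125, 66.63444519042969), 11.726916313171387))
nest z hist [ 982 2362    2    6    7   67  849  154  143  236  164  514  200    0
    0]
```

View pics/crop0.png

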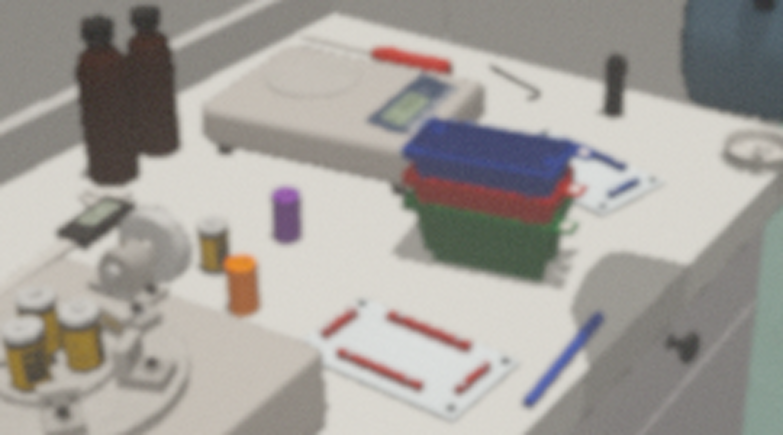

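The crop confirms the choice: the yellow/black sleeve at crop (212,245), with orange and purple beside it, and the plain black cell at crop (615,85). Blue is on top of the nest and all three tabs are on the robot's side. I'll move above the nest with the jaws set to about 80 mm and measure the fingertips there.

Request:
servo_tool:
  commands:
    - [[0,0,0],0.176,80]
    - [[15,-16,0],0,80]
    - [[32,-35,0],0,80]
    - [[32,-35,0],0,80]
    - [[32,-35,0],0,80]
    - [[32,-35,0],0,80]
    - [[32,-35,0],0,80]
    - [[32,-35,0],0,80]
    - [[32,-35,0],0,80]
    - [[32,-35,0],0,80]
    - [[32,-35,0],0,80]
    - [[32,-35,0],0,80]
    - [[32,-35,0],0,80]
    - [[20,-16,0],0,80]
    - [[0,0,0],0,80]
    - [[0,0,0],0,80]

```text
time_s: 2.1
eef_pos: [0.5071, -0.0462, 0.253]
eef_rot: [-0.0, 0.995, 0.104, -0.0]
wrist_force: [-0.1, 0.2, 0.5]
opening: 0.936
grasp_force: 0.0
```

```bash
cat >> h.py <<'E'
def go(x,y,z,th):
    "turn first, then shift (mm, tool axes after turn); th deg"
    o=ctrl.get_obs(); q=o['eef_rot']; t0=2*np.degrees(np.arctan2(q[2],q[1])); 
    turn=np.radians((t0-th+180)%360-180); a=np.radians(th); d=(np.array([x,y,z])-o['eef_pos'])*1000
    print('pos',(o['eef_pos']*1000).round(1),'th',round(t0,2),'q6',round(o['q'][5],2),'turn',round(turn,4),'shift',np.round([d[0]*np.cos(a)+d[1]*np.sin(a),d[0]*np.sin(a)-d[1]*np.cos(a),-d[2]],1),'t',round(o['time_s'],2),'F',np.round(o['wrist_force'],1),'open',round(o['opening']*85.4,1),'gf',round(o['grasp_force'],1))
E
python3 - <<'E'
from h import *
c=cam('scene'); save(c,'s1.png'); W=pts(c)
o=ctrl.get_obs(); p=o['eef_pos']
go(.5086,-.0462,.25,11.76)
m=(abs(W[...,0]-p[0])<.09)&(abs(W[...,1]-p[1])<.09)&(W[...,2]>.13)&(W[...,2]<.45)
w=W[m]; print(len(w),np.percentile(w[:,2],[0,1,3,5]).round(4), 'tcp',p[2])
u=[proj(c,p)]; print(u)
lo=w[w[:,2]<p[2]+.02]; a=np.radians(11.76); print(np.round(np.percentile((lo[:,:2]-p[:2])@[np.sin(a),-np.cos(a)],[1,25,50,75,99]),4))
y,x=map(int,proj(c,p)[::-1]); cr=cv2.resize(c['color'][max(0,y-90):y+90,x-100:x+100],None,fx=3,fy=3,interpolation=cv2.INTER_CUBIC); cv2.imwrite('pics/c1.png',cr[:,:,::-1])
E
```

```text
pos [507.1 -46.6 253.1] th 11.83 q6 1.04 turn 0.0011 shift [ 1.5 -0.1  3.1] t 2.15 F [-0.1 -0.2 -0.3] open 80.1 gf 0.0
2730 [0.2399 0.2451 0.2534 0.2596] tcp 0.2530980342504822
[(np.float64(319.0049168130524), np.float64(132.71163274787415))]
[-0.0576 -0.0513 -0.0056  0.0392  0.0438]
```

View pics/c1.png

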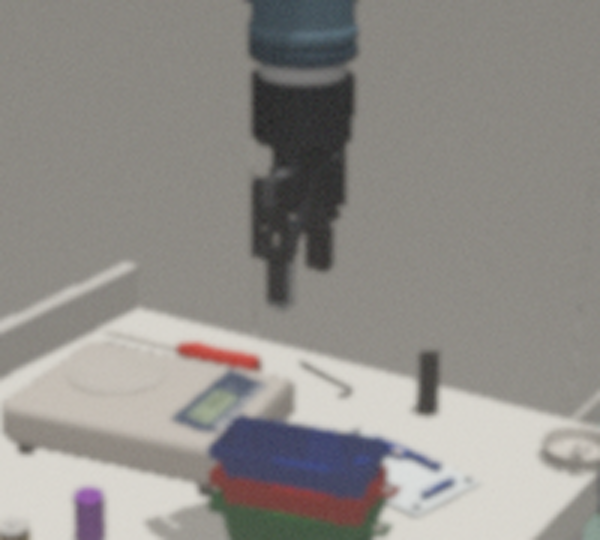

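The picture shows open fingertips at crop (278,303) and (318,268). Depth puts them about 12 mm ahead of the TCP at 80 mm opening, so with the jaws closed to 68 mm I expect about 14 mm. I'll descend to TCP z=107 so the tips end at about 93, between the blue and red skirts.

Request:
servo_tool:
  commands:
    - [[1.5,0,30],0,80]
    - [[0,0,40],0,80]
    - [[0,0,40],0,80]
    - [[0,0,20],0,80]
    - [[0,0,10],0,80]
    - [[0,0,6],0,80]
    - [[0,0,0],0,60]
    - [[0,0,0],0,60]
    - [[0,0,0],0,60]
    - [[0,0,0],0,60]
    - [[0,0,0],0,60]

```text
time_s: 3.52
eef_pos: [0.5099, -0.0461, 0.1079]
eef_rot: [0.0, 0.995, 0.103, 0.001]
wrist_force: [0.6, -0.1, 4.5]
opening: 0.782
grasp_force: 67.6
```

```bash
python3 - <<'E'
from h import *
go(.5086,-.0462,.107,11.76)
E
```

```text
pos [509.9 -46.1 107.9] th 11.8 q6 1.04 turn 0.0006 shift [-1.3 -0.2  0.9] t 3.52 F [ 0.6 -0.1  4.5] open 66.8 gf 67.6
```

Request:
servo_tool:
  commands:
    - [[0,0,-5],0,60]
    - [[0,0,-10],0,60]
    - [[0,0,-15],0,60]
    - [[0,0,-25],0,60]
    - [[0,0,-25],0,60]
    - [[0,0,-20],0,60]
    - [[0,0,-10],0,60]
    - [[0,0,0],0,60]
    - [[0,0,0],0,60]

```text
time_s: 4.65
eef_pos: [0.5088, -0.0459, 0.2165]
eef_rot: [-0.0, 0.995, 0.103, -0.001]
wrist_force: [-0.3, -0.5, -1.2]
opening: 0.784
grasp_force: 67.2
```

```bash
python3 - <<'E'
from h import *
# target: locator centre minus tray-in-hand offset; grasp TCP vs tray origin
go(.5225,-.2208,.218,-12.72)
c=cam('scene'); cv2.imwrite('pics/c2.png',cv2.resize(c['color'][90:260,220:440],None,fx=3,fy=3,interpolation=cv2.INTER_CUBIC)[:,:,::-1])
E
```

```text
pos [508.8 -45.9 216.5] th 11.79 q6 1.04 turn 0.4278 shift [ 51.9 167.6  -1.5] t 4.65 F [-0.3 -0.5 -1.2] open 67.0 gf 67.2
```

View pics/c2.png

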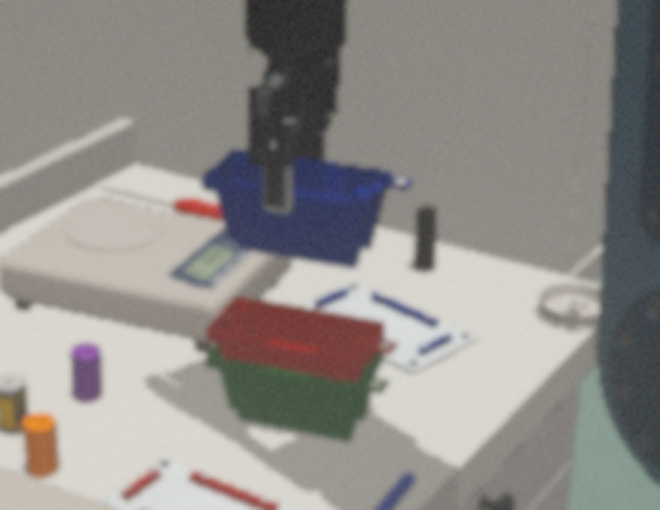

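Blue lifted alone; red and green stayed nested at crop (295,370). Next it goes over the blue locator.

Request:
servo_tool:
  commands:
    - [[0,0,0],0.1426,60]
    - [[0,0,0],0.1426,60]
    - [[0,0,0],0.1426,60]
    - [[6.5,20.6,0],0,60]
    - [[13,42,0],0,60]
    - [[13,42,0],0,60]
    - [[13,42,0],0,60]
    - [[7,21,0],0,60]
    - [[0,0,20],0,60]
    - [[0,0,40],0,60]
    - [[0,0,30],0,60]
    - [[0,0,20],0,60]
    - [[0,0,10],0,60]
    - [[0,0,0],0,60]
    - [[0,0,0],0,60]

```text
time_s: 6.58
eef_pos: [0.5243, -0.2213, 0.0982]
eef_rot: [0.0, 0.994, -0.111, 0.001]
wrist_force: [0.3, 0.1, -0.5]
opening: 0.785
grasp_force: 67.3
```

```bash
python3 - <<'E'
from h import *
a=np.radians(-12.72)
go(.5225+.0005*np.cos(a),-.2208+.0005*np.sin(a),.065,-12.72)
c=cam('top'); W=pts(c); w=W[150:260,320:400]; 
hsv=cv2.cvtColor(c['color'],cv2.COLOR_RGB2HSV)[150:260,320:400]
m=(hsv[...,0]>100)&(hsv[...,0]<130)&(hsv[...,1]>90)&(w[...,2]>.06)&(w[...,2]<.13)
print(m.sum(),np.median(w[m][:,2]),cv2.minAreaRect((w[m][:,:2]*1000).astype(np.float32)))
E
```

```text
pos [ 524.3 -221.3   98.2] th -12.71 q6 1.18 turn 0.0002 shift [-1.4 -0.1 33.2] t 6.58 F [ 0.3  0.1 -0.5] open 67.1 gf 67.3
420 0.0941454910964518 ((514.8084106445312, -217.11537170410156), (66.28350067138672, 148.30162048339844), 77.30842590332031)
```

Request:
servo_tool:
  commands:
    - [[-1.3,0.8,10],0,60]
    - [[0,0,10],0,60]
    - [[0,0,7],0,60]
    - [[0,0,3],0,60]
    - [[0,0,1],0,60]
    - [[0,0,1],0,60]
    - [[0,0,0],0,60]
    - [[0,0,0],0,60]

```text
time_s: 7.62
eef_pos: [0.5223, -0.2216, 0.0655]
eef_rot: [0.0, 0.994, -0.111, 0.0]
wrist_force: [1.0, 0.6, 0.2]
opening: 0.785
grasp_force: 67.3
```

```bash
python3 - <<'E'
from h import *
go(.5225,-.2208,.065,-12.72)
E
```

```text
pos [ 522.3 -221.6   65.5] th -12.72 q6 1.18 turn 0.0 shift [-0.  -0.8  0.5] t 7.62 F [1.  0.6 0.2] open 67.1 gf 67.3
```

Request:
servo_tool:
  commands:
    - [[0,0,0.5],0,60]
    - [[0,0,0.7],0,60]
    - [[0,0,0],0,60]

```text
time_s: 8.0
eef_pos: [0.5224, -0.2217, 0.0651]
eef_rot: [0.0, 0.994, -0.111, 0.0]
wrist_force: [-3.6, 1.3, 7.3]
opening: 0.782
grasp_force: 68.1
```

Contact. I'll release and rise, then move back over the nest for red.

Request:
servo_tool:
  commands:
    - [[0,0,0],0,80]
    - [[0,0,0],0,80]
    - [[0,0,0],0,80]
    - [[0,0,-15],0,80]
    - [[0,0,-40],0,80]
    - [[0,0,-40],0,80]
    - [[0,0,-20],0,80]
    - [[-12,-40,0],0,80]
    - [[-12,-40,0],0,80]
    - [[-12,-40,0],0,80]
    - [[-12,-40,0],0,80]
    - [[0,0,0],-0.1426,80]
    - [[0,0,0],-0.1426,80]
    - [[0,0,0],-0.1426,80]
    - [[0,0,0],0,80]

```text
time_s: 9.88
eef_pos: [0.5109, -0.0549, 0.1801]
eef_rot: [0.0, 0.995, 0.102, 0.001]
wrist_force: [0.3, 0.0, -0.1]
opening: 0.937
grasp_force: 0.0
```

```bash
cat > v.py <<'E'
from h import *
import sys
c=cam('top'); save(c,sys.argv[1]); W=pts(c)
hs=cv2.cvtColor(c['color'],cv2.COLOR_RGB2HSV); H,S,V=hs[...,0].astype(int),hs[...,1],hs[...,2]
M=dict(red=((H<8)|(H>172))&(S>110)&(V>40),blue=(H>100)&(H<130)&(S>90)&(V>30),green=(H>45)&(H<90)&(S>60)&(V>25))
def tray(col,x0,x1,y0,y1,zl,zh):
    w=W[y0:y1,x0:x1]; m=M[col][y0:y1,x0:x1]&(w[...,2]>zl)&(w[...,2]<zh); P=w[m]
    print(col,m.sum(),'zmed,95',np.round(np.nanpercentile(P[:,2],[10,50,95]),4),cv2.minAreaRect((P[:,:2]*1000).astype(np.float32)))
E
python3 - <<'E'
import sys; sys.argv=['','t3.png']
exec(open('v.py').read())
tray('blue',320,400,150,260,.045,.09)
tray('red',250,320,150,260,.07,.1)
go(.5086,-.0462,.083,11.76)
E
```

```text
blue 684 zmed,95 [0.05   0.063  0.0688] ((512.9899291992188, -217.93643188476562), (66.65515899658203, 147.78662109375), 77.18917846679688)
red 84 zmed,95 [0.0735 0.084  0.0883] ((466.61236572265625, -53.698768615722656), (48.913246154785156, 64.94953155517578), 12.870774269104004)
pos [510.8 -55.  179.9] th 11.63 q6 1.03 turn -0.0023 shift [-0.4 -9.  96.9] t 9.93 F [ 0.4 -0.4  0.4] open 79.7 gf 0.0
```

View pics/t3.png

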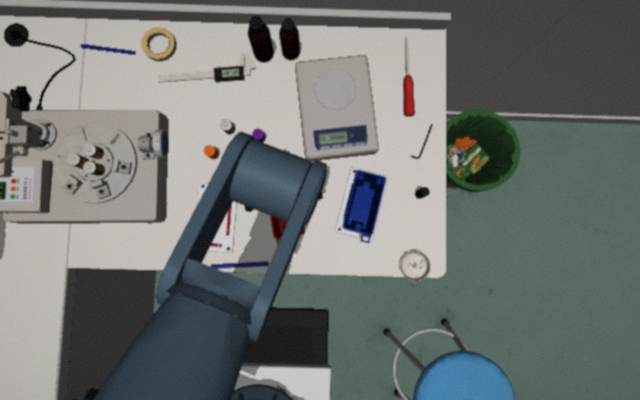

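The picture shows blue sitting in its locator at (364,203), level. Now down onto red at TCP z≈83.5.

Request:
servo_tool:
  commands:
    - [[-0.5,-9,0],0,80]
    - [[0,0,25],0,80]
    - [[0,0,35],0,80]
    - [[0,0,20],0,80]
    - [[0,0,10],0,80]
    - [[0,0,6.5],0,80]
    - [[0,0,0],0,80]
    - [[0,0,0],0,60]
    - [[0,0,0],0,60]
    - [[0,0,0],0,60]
    - [[0,0,0],0,60]
    - [[0,0,0],0,60]

```text
time_s: 11.42
eef_pos: [0.5092, -0.0465, 0.0838]
eef_rot: [0.0, 0.995, 0.103, 0.001]
wrist_force: [-1.2, 0.5, 6.2]
opening: 0.784
grasp_force: 66.7
```

```bash
python3 - <<'E'
from h import *
go(.5086,-.0462,.0838,11.76)
E
```

```text
pos [509.2 -46.5  83.8] th 11.78 q6 1.04 turn 0.0004 shift [-0.5 -0.4 -0. ] t 11.43 F [-1.2  0.5  6.2] open 66.9 gf 66.7
```

Request:
servo_tool:
  commands:
    - [[0,0,-5],0,60]
    - [[0,0,-10],0,60]
    - [[0,0,-20],0,60]
    - [[0,0,-25],0,60]
    - [[0,0,-20],0,60]
    - [[0,0,-10],0,60]
    - [[0,0,0],0.118,60]
    - [[0,0,0],0.1175,60]
    - [[-4,-20,0],0,60]
    - [[-8,-40,0],0,60]
    - [[-8,-40,0],0,60]
    - [[-8,-40,0],0,60]
    - [[-4,-22,0],0,60]
    - [[0,0,20],0,60]
    - [[0,0,30],0,60]
    - [[0,0,15],0,60]
    - [[0,0,0],0,60]
    - [[0,0,0],0,60]

```text
time_s: 13.68
eef_pos: [0.4817, 0.1168, 0.1084]
eef_rot: [-0.0, 1.0, -0.015, 0.001]
wrist_force: [-0.7, -0.3, -0.1]
opening: 0.785
grasp_force: 67.1
```

```bash
python3 - <<'E'
import sys; sys.argv=['','t4.png']
exec(open('v.py').read())
tray('red',175,255,160,265,.06,.11)
tray('green',250,320,150,260,.045,.07)
go(.4814,.1164,.0648,-1.72)
c=cam('scene'); cv2.imwrite('pics/c4.png',cv2.resize(c['color'][150:310,200:420],None,fx=3,fy=3,interpolation=cv2.INTER_CUBIC)[:,:,::-1])
E
```

```text
red 356 zmed,95 [0.068  0.103  0.1095] ((471.5136413574219, 108.753173828125), (50.76350784301758, 148.9775390625), 88.09927368164062)
green 593 zmed,95 [0.0501 0.059  0.064 ] ((499.55657958984375, -48.71851348876953), (147.38385009765625, 66.41840362548828), 11.979236602783203)
pos [481.9 116.7 108.7] th -1.69 q6 1.6 turn 0.0005 shift [-0.5  0.3 43.9] t 13.72 F [ 0.7 -1.  -0.1] open 66.6 gf 67.1
```

View pics/c4.png

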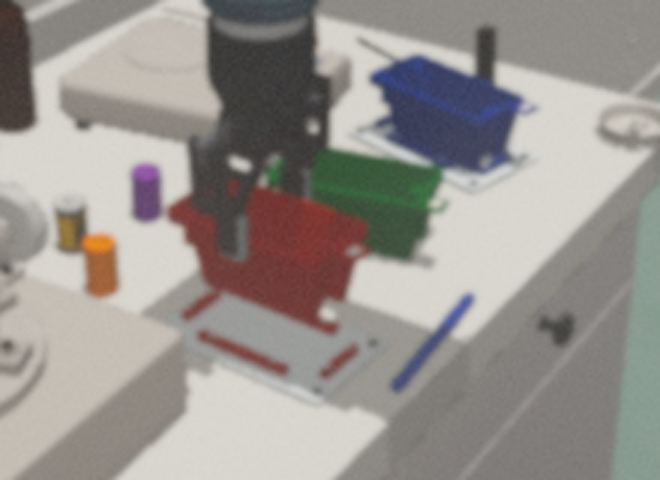

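Red hangs over its locator at crop (270,260), and blue and green are undisturbed. Lowering red.

Request:
servo_tool:
  commands:
    - [[-0.3,0.3,15],0,60]
    - [[0,0,15],0,60]
    - [[0,0,8],0,60]
    - [[0,0,3],0,60]
    - [[0,0,1.5],0,60]
    - [[0,0,1.2],0,60]
    - [[0,0,0.8],0,60]
    - [[0,0,0],0,60]
    - [[0,0,0],0,60]

```text
time_s: 14.9
eef_pos: [0.4808, 0.1164, 0.0648]
eef_rot: [0.0, 1.0, -0.015, -0.0]
wrist_force: [-8.9, -1.0, 16.7]
opening: 0.785
grasp_force: 69.0
```

Request:
servo_tool:
  commands:
    - [[0,0,-0.8],0,80]
    - [[0,0,0],0,80]
    - [[0,0,0],0,80]
    - [[0,0,0],0,80]
    - [[0,0,-15],0,80]
    - [[0,0,-40],0,80]
    - [[0,0,-40],0,80]
    - [[0,0,-30],0,80]
    - [[0,0,0],-0.1745,60]
    - [[0,0,0],-0.1745,50]
    - [[0,0,0],-0.1745,50]
    - [[0,0,0],-0.1745,50]
    - [[0,0,0],-0.1745,50]
    - [[0,0,0],-0.1745,50]
    - [[0,0,0],-0.1745,50]
    - [[0,0,0],-0.1745,50]
    - [[0,0,0],-0.1745,50]
    - [[0,0,0],0,50]

```text
time_s: 17.15
eef_pos: [0.481, 0.1164, 0.1898]
eef_rot: [0.0, 0.718, 0.696, 0.0]
wrist_force: [-0.4, -0.2, 0.9]
opening: 0.581
grasp_force: 0.0
```

```bash
python3 - <<'E'
from h import *
go(.6895,.095,.039,88.28)
E
```

```text
pos [481.  116.4 189.8] th 88.19 q6 0.03 turn -0.0015 shift [-15.1 209.1 150.8] t 17.15 F [-0.4 -0.2  0.9] open 49.6 gf 0.0
```

Request:
servo_tool:
  commands:
    - [[-1.6,21,0],0,50]
    - [[-3,42,0],0,50]
    - [[-3,42,0],0,50]
    - [[-3,42,0],0,50]
    - [[-3,42,0],0,50]
    - [[-1.5,20,0],0,50]
    - [[0,0,20],0,50]
    - [[0,0,40],0,50]
    - [[0,0,30],0,50]
    - [[0,0,0],0,50]
    - [[0,0,0],0,50]

```text
time_s: 18.52
eef_pos: [0.6892, 0.0952, 0.0998]
eef_rot: [0.0, 0.718, 0.696, 0.0]
wrist_force: [1.1, -0.5, 0.5]
opening: 0.587
grasp_force: 0.0
```

```bash
python3 - <<'E'
from h import *
go(.6895,.095,.039,88.28)
c=cam('scene'); cv2.imwrite('pics/c5.png',cv2.resize(c['color'][130:330,180:380],None,fx=3,fy=3,interpolation=cv2.INTER_CUBIC)[:,:,::-1])
E
```

```text
pos [689.2  95.2  99.8] th 88.24 q6 -0.0 turn -0.0007 shift [-0.2  0.3 60.8] t 18.52 F [ 1.1 -0.5  0.5] open 50.2 gf 0.0
```

View pics/c5.png

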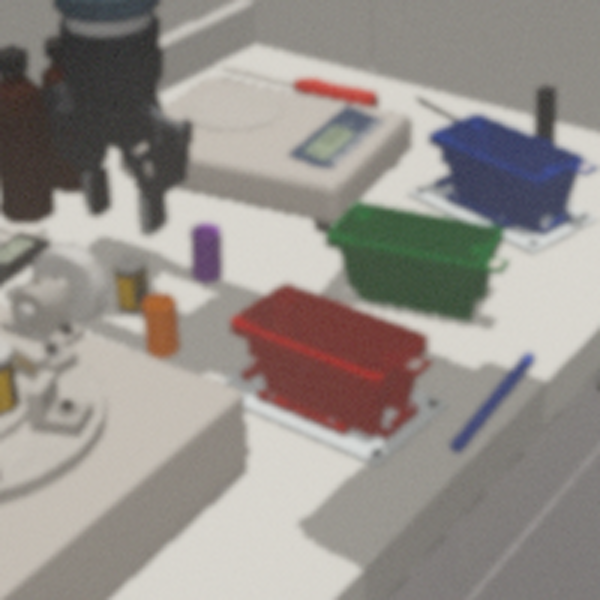

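Red sits flat in its locator at crop (335,360), and the open fingers straddle the yellow cell at crop (130,285). Descending to grip.

Request:
servo_tool:
  commands:
    - [[0,0,20],0,50]
    - [[0,0,20],0,50]
    - [[0,0,15],0,50]
    - [[0,0,6],0,50]
    - [[0,0,0],0,50]
    - [[0,0,0],0,20]
    - [[0,0,0],0,20]
    - [[0,0,0],0,20]
    - [[0,0,0],0,20]
    - [[0,0,0],0,20]
    - [[0,0,0],0,20]
    - [[0,0,0],0,20]

```text
time_s: 20.08
eef_pos: [0.6901, 0.095, 0.039]
eef_rot: [0.001, 0.718, 0.696, 0.001]
wrist_force: [-0.2, 0.4, 5.2]
opening: 0.275
grasp_force: 59.4
```

```bash
python3 - <<'E'
from h import *
go(.4814,.1164,.047,88.28)
E
```

```text
pos [690.1  95.   39. ] th 88.28 q6 -0.0 turn 0.0 shift [  15.1 -209.2   -8. ] t 20.07 F [-0.2  0.4  5.2] open 23.5 gf 59.4
```

Request:
servo_tool:
  commands:
    - [[0,0,-5],0,20]
    - [[0,0,-20],0,20]
    - [[0,0,-35],0,20]
    - [[0,0,-30],0,20]
    - [[1.5,-21,0],0,20]
    - [[3,-42,0],0,20]
    - [[3,-42,0],0,20]
    - [[3,-42,0],0,20]
    - [[3,-42,0],0,20]
    - [[1.6,-20.2,0],0,20]
    - [[0,0,0],0,20]
    - [[0,0,15],0,20]
    - [[0,0,25],0,20]
    - [[0,0,0],0,20]
    - [[0,0,0],0,20]

```text
time_s: 21.95
eef_pos: [0.4812, 0.1162, 0.0879]
eef_rot: [-0.0, 0.718, 0.696, -0.0]
wrist_force: [-0.8, 0.4, -0.8]
opening: 0.28
grasp_force: 59.1
```

```bash
python3 - <<'E'
from h import *
go(.4810,.1164,.047,88.28)
c=cam('top'); cv2.imwrite('pics/c6.png',cv2.resize(c['color'][150:280,160:320],None,fx=4,fy=4,interpolation=cv2.INTER_CUBIC)[:,:,::-1])
W=pts(c); hs=cv2.cvtColor(c['color'],cv2.COLOR_RGB2HSV)
E
```

```text
pos [481.2 116.2  87.9] th 88.27 q6 0.03 turn -0.0002 shift [ 0.2 -0.3 40.9] t 21.95 F [-0.8  0.4 -0.8] open 23.9 gf 59.1
```

View pics/c6.png

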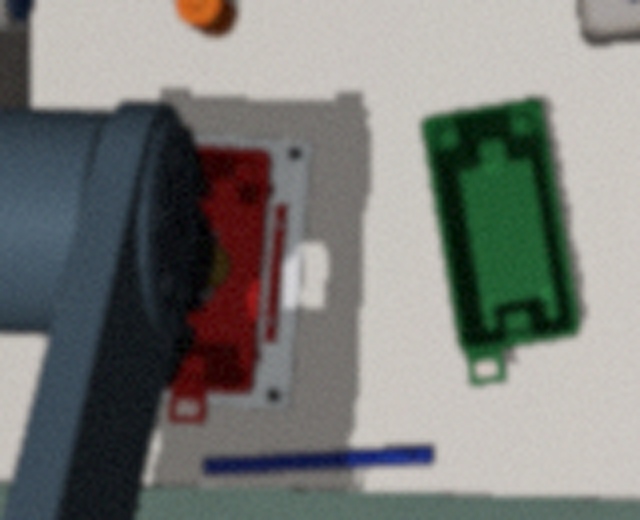

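The yellow cell at crop (217,262) is over the middle of the red tray. Lowering it.

Request:
servo_tool:
  commands:
    - [[0,0,15],0,20]
    - [[0,0,12],0,20]
    - [[0,0,8],0,20]
    - [[0,0,3],0,20]
    - [[0,0,1.5],0,20]
    - [[0,0,1],0,20]
    - [[0,0,0.5],0,20]
    - [[0,0,0],0,20]

```text
time_s: 23.0
eef_pos: [0.4808, 0.1164, 0.0471]
eef_rot: [0.0, 0.718, 0.696, 0.0]
wrist_force: [0.0, -0.2, -1.3]
opening: 0.287
grasp_force: 59.1
```

Request:
servo_tool:
  commands:
    - [[0,0,0.7],0,20]
    - [[0,0,0.7],0,20]
    - [[0,0,0],0,20]

```text
time_s: 23.38
eef_pos: [0.4809, 0.1164, 0.0469]
eef_rot: [0.0, 0.718, 0.697, -0.0]
wrist_force: [-5.8, -0.6, 13.0]
opening: 0.284
grasp_force: 60.7
```

Request:
servo_tool:
  commands:
    - [[0,0,-0.7],0,42]
    - [[0,0,0],0,42]
    - [[0,0,0],0,42]
    - [[0,0,0],0,42]
    - [[0,0,-10],0,42]
    - [[0,0,-30],0,42]
    - [[0,0,-40],0,42]
    - [[0,0,-40],0,42]
    - [[0,0,-22],0,42]
    - [[0,0,0],0.096,42]
    - [[0,0,0],0.096,42]
    - [[-20,7,0],0,42]
    - [[-42,16,0],0,42]
    - [[-42,16,0],0,42]
    - [[-42,16,0],0,42]
    - [[-42,16,0],0,42]
    - [[-42,16,0],0,42]
    - [[-42,16,0],0,42]
    - [[-42,16,0],0,42]
    - [[-42,16,0],0,42]

```text
time_s: 25.88
eef_pos: [0.534, -0.2621, 0.189]
eef_rot: [0.0, 0.781, 0.624, 0.0]
wrist_force: [-0.1, -0.1, -0.2]
opening: 0.488
grasp_force: 0.0
```

Request:
servo_tool:
  commands:
    - [[-42,16,0],0,42]
    - [[-34,13,0],0,42]
    - [[-10,4,0],0,42]
    - [[0,0,0],0,42]
    - [[0,0,0],0,42]

```text
time_s: 26.5
eef_pos: [0.5471, -0.3503, 0.1882]
eef_rot: [-0.0, 0.781, 0.625, 0.0]
wrist_force: [-0.6, 0.8, -0.6]
opening: 0.49
grasp_force: 0.0
```

```bash
python3 - <<'E'
from h import *
go(.5478,-.3537,.055,77.28)
E
```

```text
pos [ 547.1 -350.3  188.2] th 77.34 q6 -0.53 turn 0.001 shift [ -3.1   1.4 133.2] t 26.5 F [-0.6  0.8 -0.6] open 41.8 gf 0.0
```

Request:
servo_tool:
  commands:
    - [[-3,1.4,20],0,42]
    - [[0,0,40],0,42]
    - [[0,0,35],0,42]
    - [[0,0,20],0,42]
    - [[0,0,12],0,42]
    - [[0,0,6],0,42]
    - [[0,0,0],0,42]
    - [[0,0,0],0,15]
    - [[0,0,0],0,15]
    - [[0,0,0],0,15]
    - [[0,0,0],0,15]
    - [[0,0,0],0,15]
    - [[0,0,0],0,15]

```text
time_s: 28.12
eef_pos: [0.5486, -0.3557, 0.0566]
eef_rot: [0.001, 0.781, 0.624, 0.0]
wrist_force: [1.1, 0.5, 6.0]
opening: 0.235
grasp_force: 59.1
```

```bash
python3 - <<'E'
import sys; sys.argv=['','t7.png']
exec(open('v.py').read())
go(.5223,-.2208,.063,77.28)
tray('red',175,255,160,265,.045,.09)
tray('blue',320,400,150,260,.045,.09)
w=W[185:250,195:240].reshape(-1,3); d=np.hypot(w[:,0]-.481,w[:,1]-.1164)<.02; k=w[d]; k=k[k[:,2]>.045]; print(len(k),k.mean(0),np.percentile(k[:,2],[5,50,95]))
E
```

```text
pos [ 548.5 -355.7   56.5] th 77.28 q6 -0.53 turn -0.0 shift [125.8 -55.3  -6.5] t 28.18 F [-0.1  0.7  5.4] open 20.2 gf 59.1
red 774 zmed,95 [0.0496 0.0635 0.069 ] ((471.9070739746094, 116.53865051269531), (67.67913055419922, 148.31253051757812), 88.3121109008789)
blue 658 zmed,95 [0.0499 0.0626 0.0689] ((512.5161743164062, -218.4757537841797), (67.881103515625, 147.08999633789062), 77.35392761230469)
125 [0.48013092 0.11548998 0.05458954] [0.0491853  0.05514709 0.05821093]
```

Request:
servo_tool:
  commands:
    - [[0,0,-5],0,15]
    - [[0,0,-20],0,15]
    - [[0,0,-35],0,15]
    - [[0,0,-30],0,15]
    - [[0,0,-5],0,15]
    - [[16,-7,0],0,15]
    - [[31,-14,0],0,15]
    - [[31,-14,0],0,15]
    - [[31,-14,0],0,15]
    - [[16,-6,0],0,15]
    - [[0,0,0],0,15]
    - [[0,0,15],0,15]
    - [[0,0,25],0,15]
    - [[0,0,0],0,15]
    - [[0,0,0],0,15]

```text
time_s: 30.05
eef_pos: [0.5218, -0.2217, 0.1102]
eef_rot: [-0.0, 0.781, 0.624, -0.0]
wrist_force: [0.1, -1.0, -0.1]
opening: 0.236
grasp_force: 58.7
```

```bash
python3 - <<'E'
from h import *
go(.5223,-.2208,.0645,77.28)
c=cam('scene'); cv2.imwrite('pics/c8.png',cv2.resize(c['color'][110:260,270:450],None,fx=4,fy=4,interpolation=cv2.INTER_CUBIC)[:,:,::-1])
E
```

```text
pos [ 521.8 -221.7  110.2] th 77.23 q6 -0.39 turn -0.0008 shift [ 1.   0.2 45.7] t 30.05 F [ 0.1 -1.  -0.1] open 20.1 gf 58.7
```

View pics/c8.png

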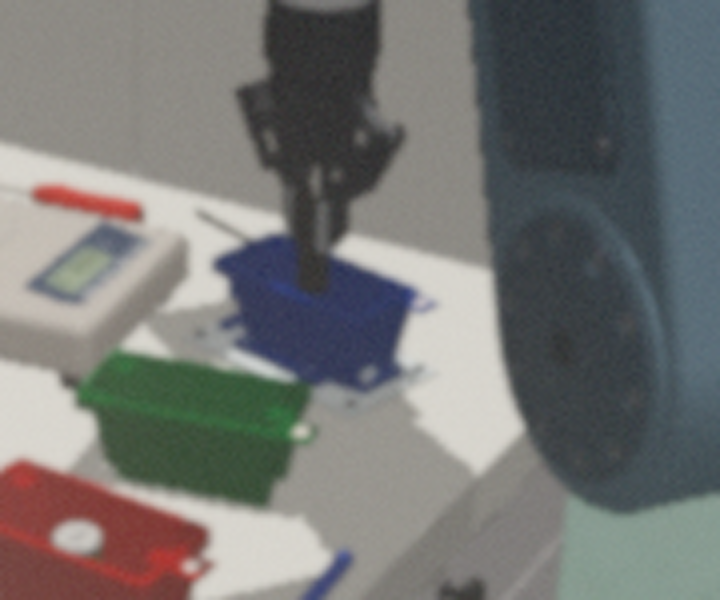

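The black cell is over the blue tray at crop (313,280), and the yellow cell stands in red at crop (78,538). Lowering black.

Request:
servo_tool:
  commands:
    - [[1,0.2,15],0,15]
    - [[0,0,15],0,15]
    - [[0,0,9],0,15]
    - [[0,0,4],0,15]
    - [[0,0,1.5],0,15]
    - [[0,0,1],0,15]
    - [[0,0,0.8],0,15]
    - [[0,0,0],0,15]

```text
time_s: 31.1
eef_pos: [0.5225, -0.2203, 0.0646]
eef_rot: [0.0, 0.781, 0.624, 0.0]
wrist_force: [-1.5, -0.2, 3.4]
opening: 0.235
grasp_force: 59.1
```

Request:
servo_tool:
  commands:
    - [[0,0,0],0,40]
    - [[0,0,0],0,40]
    - [[0,0,0],0,40]
    - [[0,0,0],0,40]
    - [[0,0,-10],0,40]
    - [[0,0,-35],0,40]
    - [[0,0,-40],0,40]
    - [[0,0,-35],0,40]
    - [[0,0,0],0.1634,80]
    - [[0,0,0],0.1634,80]
    - [[0,0,0],0.1634,80]
    - [[0,0,0],0.1634,80]
    - [[0,0,0],0.1634,80]
    - [[0,0,0],0.1634,80]
    - [[0,0,0],0.1626,80]
    - [[3,-22,0],0,80]
    - [[6,-43,0],0,80]
    - [[6,-43,0],0,80]
    - [[6,-43,0],0,80]
    - [[2,-22,0],0,80]

```text
time_s: 33.6
eef_pos: [0.5085, -0.0427, 0.1842]
eef_rot: [-0.0, 0.994, 0.105, 0.0]
wrist_force: [-0.5, -0.2, -0.6]
opening: 0.935
grasp_force: 0.0
```

```bash
python3 - <<'E'
import sys; sys.argv=['','t9.png']
exec(open('v.py').read())
go(.5088,-.0464,.0598,11.76)
w=W[150:260,320:400].reshape(-1,3); k=w[(w[:,2]>.069)&(w[:,2]<.09)]; print('black',len(k),k.mean(0),np.percentile(k[:,2],[5,50,95]))
E
```

```text
pos [508.1 -41.  184.1] th 12.13 q6 1.04 turn 0.0065 shift [ -0.4   5.4 124.3] t 33.65 F [-0.3  2.7 -0.2] open 79.9 gf 0.0
black 116 [ 0.51639484 -0.21814772  0.07247001] [0.06911053 0.07213752 0.07719423]
```

Request:
servo_tool:
  commands:
    - [[0,0,20],0,80]
    - [[0,0,0],0,80]
    - [[0,0,0],0,80]

```text
time_s: 34.02
eef_pos: [0.5094, -0.0459, 0.1645]
eef_rot: [0.0, 0.995, 0.103, 0.0]
wrist_force: [0.6, 0.1, 0.6]
opening: 0.934
grasp_force: 0.0
```

```bash
python3 - <<'E'
from h import *
go(.5088,-.0464,.0598,11.76)
E
```

```text
pos [509.4 -45.9 164.5] th 11.85 q6 1.04 turn 0.0015 shift [ -0.7   0.4 104.7] t 34.02 F [0.6 0.1 0.6] open 79.8 gf 0.0
```

Request:
servo_tool:
  commands:
    - [[-0.5,0.4,20],0,80]
    - [[0,0,40],0,80]
    - [[0,0,25],0,80]
    - [[0,0,12],0,80]
    - [[0,0,7.5],0,80]
    - [[0,0,0],0,80]
    - [[0,0,0],0,60]
    - [[0,0,0],0,60]
    - [[0,0,0],0,60]
    - [[0,0,0],0,60]
    - [[0,0,0],0,60]

```text
time_s: 35.4
eef_pos: [0.5101, -0.0469, 0.0608]
eef_rot: [0.001, 0.995, 0.103, 0.001]
wrist_force: [-1.3, 0.2, 6.3]
opening: 0.785
grasp_force: 67.7
```

```bash
python3 - <<'E'
from h import *
go(.4808,.1164,.06,178.28)
E
```

```text
pos [510.1 -46.9  60.8] th 11.8 q6 1.04 turn -2.9057 shift [ 34.2 162.3   0.8] t 35.4 F [-1.3  0.2  6.3] open 67.1 gf 67.7
```

Request:
servo_tool:
  commands:
    - [[0,0,-5],0,60]
    - [[0,0,-20],0,60]
    - [[0,0,-40],0,60]
    - [[0,0,-40],0,60]
    - [[0,0,-10],0,60]
    - [[0,0,0],-0.09,60]
    - [[0,0,0],-0.1816,60]
    - [[0,0,0],-0.1816,60]
    - [[0,0,0],-0.1816,60]
    - [[0,0,0],-0.1816,60]
    - [[0,0,0],-0.1816,60]
    - [[0,0,0],-0.1816,60]
    - [[0,0,0],-0.1816,60]
    - [[0,0,0],-0.1816,60]
    - [[0,0,0],-0.1816,60]
    - [[0,0,0],-0.1816,60]
    - [[0,0,0],-0.1816,60]
    - [[0,0,0],-0.1816,60]
    - [[0,0,0],-0.1816,60]
    - [[0,0,0],-0.1816,60]

```text
time_s: 37.9
eef_pos: [0.508, -0.0461, 0.1729]
eef_rot: [-0.001, 0.148, 0.989, 0.0]
wrist_force: [0.2, 0.6, -1.2]
opening: 0.783
grasp_force: 67.4
```

Request:
servo_tool:
  commands:
    - [[0,0,0],-0.1816,60]
    - [[0,0,0],-0.0917,60]
    - [[4,20,0],0,60]
    - [[9,41,0],0,60]
    - [[9,41,0],0,60]
    - [[8,40,0],0,60]
    - [[4,20,0],0,60]
    - [[0,0,0],0,60]
    - [[0,0,20],0,60]
    - [[0,0,0],0,60]
    - [[0,0,0],0,60]

```text
time_s: 39.28
eef_pos: [0.4798, 0.1161, 0.1546]
eef_rot: [-0.0, 0.016, 1.0, -0.0]
wrist_force: [0.4, -0.4, -1.4]
opening: 0.785
grasp_force: 67.4
```

```bash
python3 - <<'E'
import sys; sys.argv=['','t10.png']
exec(open('v.py').read())
go(.4808,.1164,.1208,178.28)
tray('green',165,265,140,280,.125,.18)
c=cam('scene'); cv2.imwrite('pics/c10.png',cv2.resize(c['color'][130:290,220:420],None,fx=3.5,fy=3.5,interpolation=cv2.INTER_CUBIC)[:,:,::-1])
E
```

```text
pos [480.2 116.2 154.9] th 178.22 q6 -1.54 turn -0.001 shift [-0.6  0.2 34.1] t 39.33 F [ 0.1  0.  -1.5] open 66.7 gf 67.4
green 347 zmed,95 [0.1473 0.1539 0.1576] ((489.4471130371094, 106.71336364746094), (48.8812141418457, 147.53884887695312), 88.0826187133789)
```

View pics/c10.png

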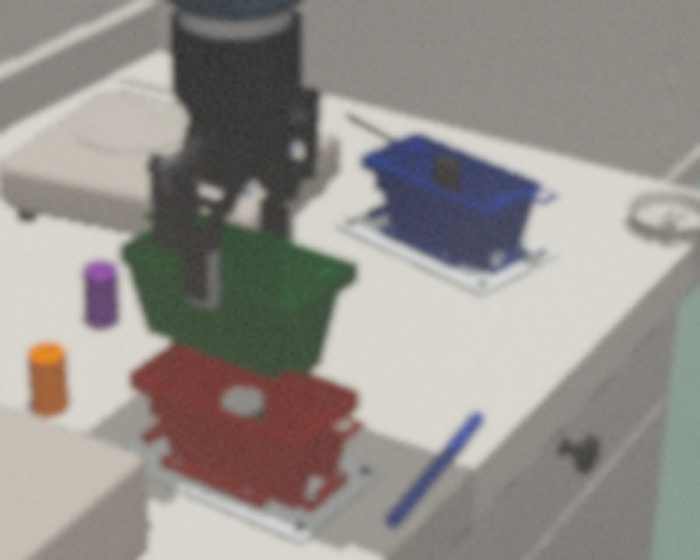

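Green is turned half round and hangs above red at crop (240,300). Black stands in blue at crop (447,170) and yellow in red at crop (242,400). Lowering green onto the ledges.

Request:
servo_tool:
  commands:
    - [[-0.7,0.2,12],0,60]
    - [[0,0,10],0,60]
    - [[0,0,6],0,60]
    - [[0,0,3],0,60]
    - [[0,0,1.5],0,60]
    - [[0,0,1],0,60]
    - [[0,0,0],0,60]

```text
time_s: 40.25
eef_pos: [0.4806, 0.1167, 0.1213]
eef_rot: [0.0, 0.015, 1.0, 0.0]
wrist_force: [-2.3, -0.1, 2.0]
opening: 0.786
grasp_force: 67.9
```

Request:
servo_tool:
  commands:
    - [[0,0,0.6],0,60]
    - [[0,0,0.4],0,60]
    - [[0,0,0],0,60]

```text
time_s: 40.62
eef_pos: [0.4806, 0.1167, 0.1209]
eef_rot: [0.0, 0.015, 1.0, -0.0]
wrist_force: [-5.1, -0.5, 10.3]
opening: 0.783
grasp_force: 68.8
```

Contact at the expected height. Release, rise and move aside.

Request:
servo_tool:
  commands:
    - [[0,0,-0.5],0,80]
    - [[0,0,0],0,80]
    - [[0,0,0],0,80]
    - [[0,0,0],0,80]
    - [[0,0,-10],0,80]
    - [[0,0,-30],0,80]
    - [[0,0,-40],0,80]
    - [[0,0,-30],0,80]
    - [[0,20,0],0,80]
    - [[0,40,0],0,80]
    - [[0,50,0],0,80]
    - [[0,50,0],0,80]
    - [[0,50,0],0,80]
    - [[0,50,0],0,80]
    - [[0,50,0],0,80]
    - [[0,30,0],0,80]
    - [[0,0,0],0,80]
    - [[0,0,0],0,80]

```text
time_s: 42.88
eef_pos: [0.4907, 0.456, 0.2305]
eef_rot: [-0.0, 0.015, 1.0, -0.0]
wrist_force: [-0.1, 0.7, -0.2]
opening: 0.938
grasp_force: 0.0
```

```bash
python3 - <<'E'
import sys; sys.argv=['','t11.png']
exec(open('v.py').read())
go(.4808,.1164,.1208,178.28)
tray('green',165,265,140,280,.1,.14)
P=W[140:280,165:265][M['green'][140:280,165:265]]; P=P[(P[:,2]>.115)&(P[:,2]<.13)]; A=np.c_[P[:,:2]-P[:,:2].mean(0),np.ones(len(P))]; print('tilt',np.linalg.lstsq(A,P[:,2],rcond=None)[0].round(4),len(P))
a=cv2.resize(c['color'][100:280,150:450],None,fx=2,fy=2,interpolation=cv2.INTER_CUBIC)
s=cam('scene'); b=cv2.resize(s['color'][140:290,180:430],(600,360),interpolation=cv2.INTER_CUBIC)[:240]
cv2.imwrite('pics/c11.png',np.vstack([a[:,:,::-1],b[:,:,::-1]]))
E
```

```text
pos [490.8 455.6 230.6] th 178.24 q6 -0.97 turn -0.0007 shift [-1.000e-01 -3.394e+02  1.098e+02] t 42.92 F [ 0.1 -0.3  0.8] open 80.3 gf 0.0
green 644 zmed,95 [0.112 0.12  0.124] ((489.1545104980469, 116.65901947021484), (67.65626525878906, 147.24208068847656), 88.24463653564453)
tilt [-0.0049 -0.0115  0.1205] 529
```

View pics/c11.png

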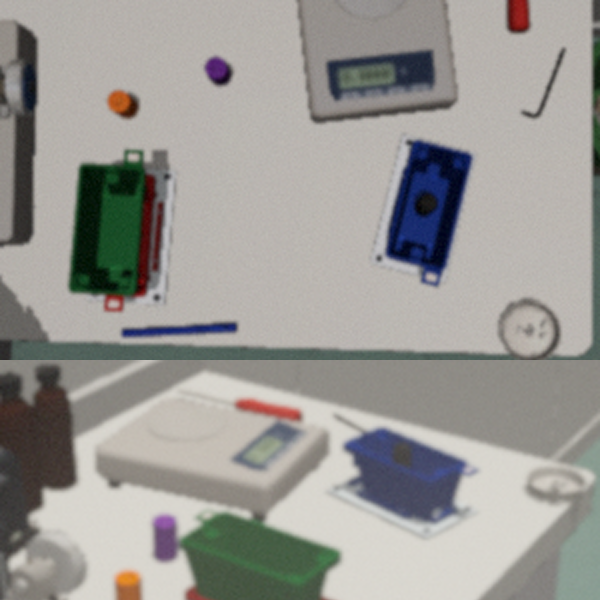

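Green sits level at z≈0.1205 (0.121 expected), with tabs at opposite ends. Black stands upright in blue, and the dish and pen are unmoved. Handing in.

```bash
python3 -c "from bench import ctrl; print(ctrl.hand_in())"
```

```text
the job is handed in; nothing more can be done
None
```

The job is done and handed in at about 43 s: blue (black cell) and red (yellow cell) are home in their locators, green sits level on red turned half round, and the dish and pen were not touched.

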